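# Load the blue soil sample into the analyser's turntable

### The job

Turn the analyser's sample turntable by its knob until the empty bay with the blue ring stands at the loading arrow. Then take the blue-lidded sample jar from the tray and set it down upright in that bay, without dropping it in, and leave the bay at the arrow. Leave the yellow- and white-lidded jars where they stand on the tray.

Things in the scene. Friction and masses are not known exactly. Their poses are not given: they have to be found in the camera images.
- turntable (a joint): Angle (rad) of the round light-grey turntable, 316 mm across, with six bays 60 degrees apart at 125 mm radius; counter-clockwise seen from above is positive. 0 or a whole turn (6.283) puts the blue bay at the loading arrow. It turns either way, without clicks, over two turns each way from 0; it needs about 0.25 N m and stays where it is left.
- analyser: White and grey bench analyser, fixed; origin on the bench on the turntable's axis. A clear dust cover (top 130 mm high, 72 to 174 mm from the axis) roofs the bays except 40 degrees to either side of the loading arrow. 120 degrees round from that arrow: reading head (85 mm and more from the axis, top 164 mm high) and cabinet (187 mm and more, 198 mm high), along the body's +y axis.
- turning_knob (a point): Black ribbed round knob on the turntable's axis, part of the turntable: 48 mm across, from 112 to 156 mm above the bench, rising through the 144 mm round opening of the dust cover. This point is on the axis 138 mm above the bench, a good height to grip; any yaw will do.
- loading_point (a point): Fixed point where a bay's floor centre must stand for loading: 48 mm above the bench, 125 mm from the turntable's axis, in line with the white arrow on the tab of the analyser's base, at the middle of the gap in the dust cover. Nothing stands above it.
- blue_bay (a point): Floor centre of the empty bay with the BLUE ring, 48 mm above the bench; turns with the turntable. A bay is a ring 10 mm high, 68 mm outside, 56 mm inside, so a jar has 6 mm to spare all round. Counter-clockwise from above the rings are blue, red, yellow, green, white, orange; red, green and orange bays hold clipped-in jars, yellow and white are empty.
- blue_jar_mid (a point): Centre, half-way up, of the closed sample jar with the BLUE lid: 44 mm across, 70 mm tall (lid the upper 18 mm, same width), about 100 g, brown soil inside, standing upright on the tray. Grip it round the body or the lid.
- yellow_jar_mid (a point): Centre, half-way up, of the same kind of jar with the YELLOW lid, standing on the tray; to be left alone. It turns up within about 110 mm of the blue jar.
- white_jar_mid (a point): Centre, half-way up, of the same kind of jar with the WHITE lid, standing on the tray; to be left alone. It turns up within about 110 mm of the blue jar.
- tray: Pale flat sample tray, fixed, 200 x 190 mm, floor 5 mm above the bench, rim 10 mm high; its origin is the centre of its underside.
There are look-alikes about, which are no part of the job. Leave any orange, purple or turquoise look-alike of the part that bears blue_jar_mid alone.

How it is judged (in metres and radians):
On the way:
1. the blue bay, still empty, stands at the loading arrow (within 16 mm) and is at rest (horizontal distance between blue_bay and loading_point below 0.016 m and velocity of joint turntable between -0.05 and 0.05 rad/s and horizontal distance between blue_jar_mid and blue_bay above 0.06 m), for 0.2 s.
At the end, for the whole second after the job is handed in: The blue-lidded jar stands released and upright on the floor of the blue-ringed bay (centre within 10 mm, height within 5 mm, tilt under 0.12 rad), the blue bay's centre is within 20 mm of the loading point and at rest, and the yellow- and white-lidded jars are within 30 mm of where they began (horizontal distance between blue_bay and loading_point below 0.02 m and horizontal distance between blue_jar_mid and blue_bay below 0.01 m and z of blue_jar_mid in the frame of blue_bay between 0.03 and 0.04 m and angle between blue_jar_mid's own z axis and vertical below 0.12 rad and velocity of joint turntable between -0.03 and 0.03 rad/s and distance of each of yellow_jar_mid, white_jar_mid from where it was at the start of the episode below 0.03 m); the robot touches nothing.
It fails at once if the yellow- or white-lidded jar shifted more than 30 mm (distance of any of yellow_jar_mid, white_jar_mid from where it was at the start of the episode above 0.03 m).
It fails at once if the blue-lidded jar dropped or slammed into the bay (faster than 0.7 m/s within 30 mm of its floor) (horizontal distance between blue_jar_mid and blue_bay below 0.03 m and z of blue_jar_mid in the frame of blue_bay below 0.065 m and linear speed of blue_jar above 0.7 m/s).
It also fails if it takes over 61 s, if anything falls off the work surface, if the arm or the gripper's body presses on something with over 40 N, if the wrist force passes 120 N, or if a joint passes its speed limit or range.

### The arm

A 6-joint arm with a two-finger parallel gripper is mounted at the origin on the work surface. World frame = base frame: x ahead of the robot, y to its left, z up, the work surface at z = 0. Lengths are in mm, angles in rad, forces in N, time in s.
With the tool pointing down it reaches from about 275 to 750 mm from the base axis. Payload 10.2 kg.
Tool frame: the origin (TCP) lies at the very end of the fingers, on their centre line; the grasp point (between the pads) lies 19 mm behind it; z points along the fingers, y is the direction in which the jaws open and shut (so a half turn about z gives the same grasp; the last joint's range is limited). The gripper opens to 85 mm and grips with 20 to 120 N. Pads are 22 mm wide; open, the fingers measure 114 mm over their backs; the gripper's body (76 mm by 85 mm) begins 54 mm behind the grasp point. The pads swing forward as they close: fully open they stand 13 mm farther back than shut.
Start: joints at [0.966, 0.313, 1.498, -0, 1.331, -0.223], TCP at [195.623, 487.199, 231.294] pointing down, gripper open.
Joint ranges: [-2.94, 2.94], [-0.97, 2.17], [0.19, 2.56], [-1.23, 4.37], [0.02, 3.11], [-2.88, 2.88]. Speed limits (rad/s): [2.39, 2.39, 3.01, 3.14, 3.14, 3.14].

### API

Orientations are given as a unit quaternion [w, x, y, z].
In Python, from rig import sensors, imaging, ctrl gives the robot as it stands.
- The arm moves only by the shell command python3 -m creep 'ROWS' [FORCE]. ROWS is JSON, a list of rows, each an object with "grip": the finger opening in mm, from 0 to 85.4; "linear": the shift along the tool's x, y, z in mm, a list of three; "rot": the turn, a rotation vector about the tool's x, y, z in rad, a list of three. A call has 1 to 12 rows; each row shifts and turns the commanded pose from where the row before left it, along the tool's axes as they then stand; what a row does not reach is not made up. A row lasts 1/12 s, in which the tool goes at most 41.7 mm and 7.16 degrees, less where a joint would pass 70% of its speed; a pose out of reach is approached as far as the arm can. A call with a gripper value outside its range is refused whole. The fingers move at their own pace and stop on an object; FORCE is the grip in N (left out, the last holds). Time passes only in rows, so rows that do not move let the fingers close. It gives the time, the measured TCP pose, the force and the opening at its end, in the units of the state.
- sensors.sense(): the state, without advancing time (a new reading comes with each control period).
- imaging.capture(name): name is "scene" or "top"; returns (picture, depth): 480x640x3 uint8, red, green, blue; 480x640 float32, mm along the optical axis (not along the pixel's ray), 0 where there is no reading.
- imaging.camera_params(name): a dict with "intrinsics" (3x3 intrinsics, pixels), "k1" (the pictures are not rectified: a ray, as slopes to the right and down, at radius r is drawn at 1 + k1 r^2 times it, then the intrinsics apply), "R" (3x3) and "t" (3): a world point X has camera coordinates R X + t. Camera axes: x right, y down, z forward; pixel columns grow to the right and rows downward; lengths in mm; the calibration is good to about 2 mm. A picture is of the moment at which its call begins. camera_params takes no time and is no camera call.
- ctrl.finish_job(): hands the job in, once; it reports no verdict.
The state is a dict: "time_s": time; "joints": joint angles; "dq": joint speeds; "tau": joint torques, N m; "eef_pos": TCP position; "ee_rot": TCP orientation; "force": force on the tool from outside, world axes, zero at the start; "wrist_torque": the same for the moment, N m; "grip_width": opening from 0.0 (shut) to 1.0 (fully open).
Only numpy, scipy, OpenCV 4.12 (cv2) and the standard library are available. Lean on these libraries where they do the work, as an engineer would, in place of code of your own. Each camera call takes 0.05 s, during which the arm holds its last target.

## Working session

There is one attempt and no reset: what is moved stays moved. The work goes in short steps, Python scripts to look and compute and a shell command to move; the robot and the scene stay as the last step left them, time stands still between calls to the robot, and variables do not carry over. Pictures are saved under pics/ and viewed, and the job is handed in when it is done.

```bash
ls; mkdir -p pics
python3 - <<'E'
from rig import sensors, imaging, ctrl
import cv2
print(sensors.sense())
for n in("scene","top"):
    p,d=imaging.capture(n); cv2.imwrite(f"pics/{n}0.png",p[:,:,::-1])
    import numpy as np; np.save(f"pics/{n}0.npy",d); print(imaging.camera_params(n))
E
```

```text
pics
{'time_s': 0.0, 'joints': array([ 9.65610261e-01,  3.13415499e-01,  1.49843407e+00, -7.62892525e-07,
        1.33098849e+00, -2.23386455e-01]), 'dq': array([ 0.00096622,  0.00141551, -0.0003016 , -0.00119691,  0.00266997,
        0.0002246 ]), 'tau': array([-3.50692553e-04, -4.12267900e+01, -2.59740347e+01, -1.77770071e-04,
        4.19085860e-03, -1.85671365e-05]), 'eef_pos': array([195.46701245, 486.98153272, 230.75386248]), 'ee_rot': array([-2.50321172e-04,  1.89742305e-01,  9.81833728e-01, -5.70172748e-04]), 'force': array([-0.57840894,  0.10455875,  0.14283843]), 'wrist_torque': array([ 0.02584956, -0.02686135,  0.01650509]), 'grip_width': 0.9977919143780961}
{'intrinsics': array([[444.66511756,   0.        , 322.76600298],
       [  0.        , 444.66511756, 237.28826698],
       [  0.        ,   0.        ,   1.        ]]), 'k1': -0.0417494721580585, 'R': array([[ 4.47418630e-01,  8.94324591e-01, -3.08276810e-04],
       [ 7.25780388e-01, -3.63299585e-01, -5.84171413e-01],
       [-5.22550857e-01,  2.61145432e-01, -8.11630252e-01]]), 't': array([-114.89830367, -354.68420782, 1060.06150266])}
{'intrinsics': array([[479.18922413,   0.        , 325.29901552],
       [  0.        , 479.18922413, 238.6425271 ],
       [  0.        ,   0.        ,   1.        ]]), 'k1': 0.014715051953577347, 'R': array([[-0.01179945, -0.99983981,  0.01345871],
       [-0.98443542,  0.00925524, -0.17550284],
       [ 0.17535017, -0.01532007, -0.98438692]]), 't': array([-109.5513511 ,  485.04691164,  909.62760865])}
```

View pics/scene0.png

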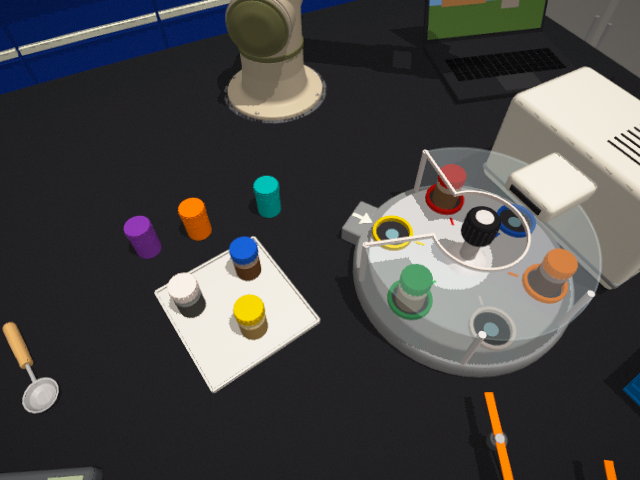

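View pics/top0.png

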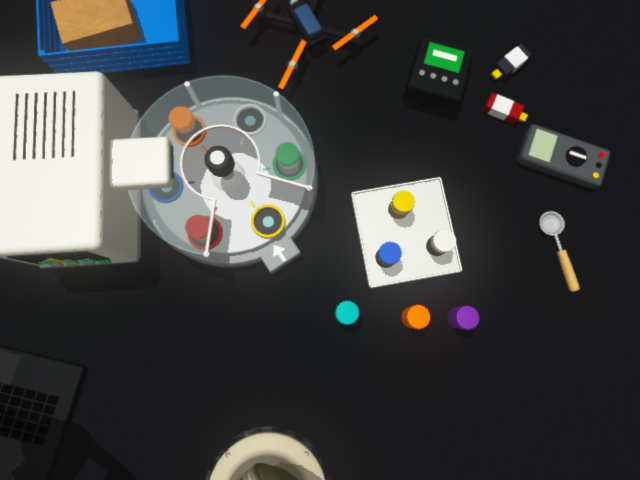

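The scene view shows the blue-lidded jar at (244,257), yellow at (250,315) and white at (184,293). The knob is at about (482,225), the yellow bay is at the arrow, and the blue bay is at (515,220) near the head. In the top view, the blue jar's lid is at (390,253), the knob at (218,160), the blue bay at (166,186) and the arrow at (279,252).

```bash
cat > h.py <<'E'
import numpy as np,cv2
from rig import sensors, imaging
P={n:imaging.camera_params(n) for n in("scene","top")}
def ray(n,uv):
    p=P[n];K=p["intrinsics"];R=np.array(p["R"]);t=np.array(p["t"])
    d=(np.array(uv,float)-K[:2,2])/K[0,0]; s=d.copy()
    for _ in range(30): s=d/(1+p["k1"]*(s@s))
    return -R.T@t, R.T@np.array([s[0],s[1],1]), s
def dep(n,uv,z): # z along axis
    c,r,_=ray(n,uv); return c+r*z
def plane(n,uv,h):
    c,r,_=ray(n,uv); return c+r*(h-c[2])/r[2]
def tri(a,b):
    c1,r1,_=ray("scene",a);c2,r2,_=ray("top",b)
    A=np.stack([r1,-r2],1);s=np.linalg.lstsq(A,c2-c1,rcond=None)[0]
    p,q=c1+r1*s[0],c2+r2*s[1]
    return (p+q)/2,np.linalg.norm(p-q)
def proj(n,X):
    p=P[n];c=np.array(p["R"])@np.array(X,float)+p["t"];s=c[:2]/c[2];s=s*(1+p["k1"]*(s@s))
    return s*p["intrinsics"][0,0]+p["intrinsics"][:2,2]
def cloud(n,d):
    p=P[n];K=p["intrinsics"];v,u=np.mgrid[:480,:640]
    s0=np.stack([(u-K[0,2])/K[0,0],(v-K[1,2])/K[0,0]],-1);s=s0
    for _ in range(10): s=s0/(1+p["k1"]*(s**2).sum(-1,keepdims=True))
    c=np.concatenate([s,np.ones((480,640,1))],-1)*d[...,None]
    return (c-np.array(p["t"]))@np.array(p["R"])
E
python3 - <<'E'
from h import *
np.set_printoptions(precision=1,suppress=True)
def circ(x): # algebraic circle
    A=np.c_[2*x,np.ones(len(x))];s=np.linalg.lstsq(A,(x**2).sum(1),rcond=None)[0];return s[:2],np.sqrt(s[2]+s[:2]@s[:2])
for n in("scene","top"):
    im=cv2.imread(f"pics/{n}0.png");d=np.load(f"pics/{n}0.npy");W=cloud(n,d)
    hsv=cv2.cvtColor(im,cv2.COLOR_BGR2HSV)
    H,S,V=[hsv[...,i].astype(int) for i in range(3)]
    cen={"scene":{"blue":(244,257),"yel":(250,315),"white":(184,290),"knob":(482,222)},"top":{"blue":(390,253),"yel":(403,203),"white":(442,243),"knob":(218,158)}}[n]
    for k,(u,v) in cen.items():
        w=W[v-30:v+30,u-30:u+30].reshape(-1,3); dd=d[v-30:v+30,u-30:u+30].ravel()
        w=w[dd>0]; lo,hi=(66,90) if k!="knob" else (146,170)
        t=w[(w[:,2]>lo)&(w[:,2]<hi)]
        zt=np.percentile(t[:,2],80); t=t[abs(t[:,2]-zt)<3]
        print(n,k,len(t),"ztop",zt,"mean",t.mean(0),"minarea",cv2.minEnclosingCircle(t[:,:2].astype(np.float32)))
    # turntable
    print("depth at ring blue etc", [W[v,u] for u,v in ({"scene":[(515,220),(392,233),(363,218)],"top":[(166,186),(268,221),(279,252)]}[n])])
for nm,a,b in [("blue",(243,245),(390,253)),("yel",(249,305),(404,202)),("knobtop",(485,219),(218,156)),("yelbay",(392,234),(268,221)),("bluebay",(516,221),(166,186)),("arrow",(362,217),(279,252))]:
    print(nm,*tri(a,b))
E
```

```text
scene blue 501 ztop 76.21573499076304 mean [ 452.5 -240.    75.4] minarea ((451.997314453125, -239.56105041503906), 22.953800201416016)
scene yel 624 ztop 76.23705511589023 mean [ 554.2 -269.5   75.5] minarea ((553.9085693359375, -269.35687255859375), 22.12097930908203)
scene white 579 ztop 76.28162133222132 mean [ 475.7 -344.9   75.5] minarea ((474.66143798828125, -345.0584716796875), 22.306026458740234)
scene knob 602 ztop 157.62075369320485 mean [616.3  77.5 157. ] minarea ((616.09521484375, 78.8608627319336), 23.374908447265625)
depth at ring blue etc [array([590.6, 205.6,  50. ]), array([518.2,  -0.2,  49.2]), array([461., -23.,  38.])]
top blue 349 ztop 76.07116143440707 mean [ 450.9 -238.1   75.1] minarea ((451.14984130859375, -238.0738525390625), 21.79006576538086)
top yel 329 ztop 76.00954206423447 mean [ 552.5 -267.9   75.1] minarea ((552.647216796875, -267.8048400878906), 22.206581115722656)
top white 337 ztop 75.9815423660674 mean [ 473.3 -343.6   75.1] minarea ((473.65667724609375, -343.666748046875), 21.999595642089844)
top knob 425 ztop 157.7386531557404 mean [613.9  79.1 156.9] minarea ((613.6801147460938, 78.02702331542969), 23.770252227783203)
depth at ring blue etc [array([564.8, 172.4, 144.4]), array([519.3,  -1.3,  50.3]), array([459.3, -22.1,  34.6])]
blue [ 448.9 -237.2   77.2] 0.5954482982756307
yel [ 550.  -267.6   74.5] 2.672811758874281
knobtop [617.1  78.7 155.3] 0.6714386346274498
yelbay [519.7  -1.1  48.6] 0.09860290342034832
bluebay [593.2 203.7  51. ] 2.0706295973612536
arrow [458.5 -22.9  38.1] 1.1372691795696508
```

Run:
```python
import cv2
a=cv2.imread("pics/scene0.png")[140:320,340:580];b=cv2.imread("pics/top0.png")[70:280,100:330]
cv2.imwrite("pics/sc.png",cv2.resize(a,None,fx=3,fy=3,interpolation=cv2.INTER_CUBIC)); cv2.imwrite("pics/tc.png",cv2.resize(b,None,fx=2.8,fy=2.8,interpolation=cv2.INTER_CUBIC))
```

```text
(no output)
```

View pics/tc.png

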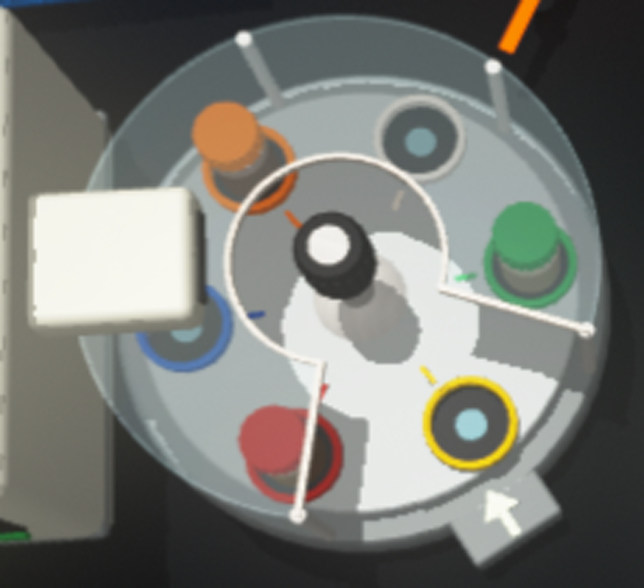

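View pics/sc.png

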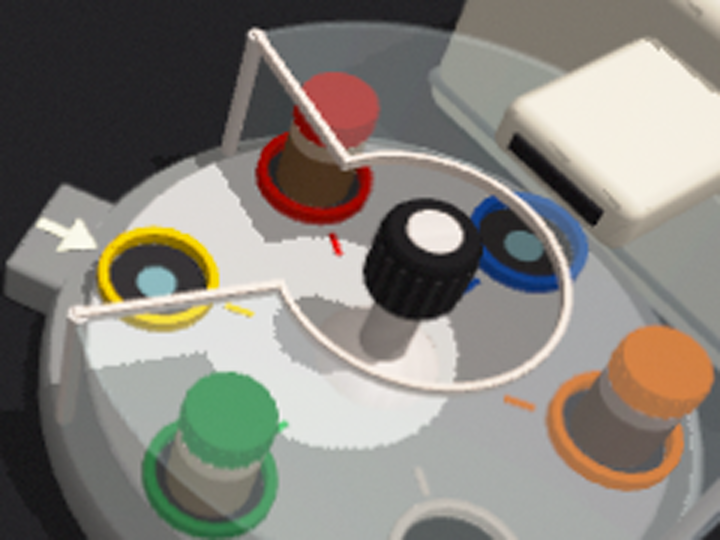

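Run:
```python
from h import *
np.set_printoptions(precision=1,suppress=True)
ax=np.array([615,78.3])
ang=lambda X:(np.degrees(np.arctan2(*(X[:2]-ax)[::-1])),np.linalg.norm(X[:2]-ax))
f=lambda x,y:(100+(x+.5)/2.8-.5,70+(y+.5)/2.8-.5)
g=lambda x,y:(340+(x+.5)/3-.5,140+(y+.5)/3-.5)
for n,p in [("yel",(471,424)),("blue",(185,328)),("white",(420,140))]:print(n,plane("top",f(*p),48+3),ang(plane("top",f(*p),50)))
for n,p in [("yel",(157,281)),("blue",(525,245))]:print("scene",n,ang(plane("scene",g(*p),50)))
a,b=[plane("top",f(*p),130) for p in((298,516),(586,329))];print(ang(a),ang(b),(ang(a)[0]+ang(b)[0])/2)
a,b=[plane("scene",g(*p),130) for p in((255,34),(79,314))];print(ang(a),ang(b),(ang(a)[0]+ang(b)[0])/2)
a,b=[plane("top",f(*p),130) for p in((324,362),(442,288))];print(ang(a),ang(b))
tip,tail=[plane("top",f(*p),36) for p in((488,492),(517,531))];print("arrow",ang(tip),ang(tail),tip)
tip,tail=[plane("scene",g(*p),36) for p in((97,247),(40,224))];print("arrow",ang(tip),ang(tail),tip)
# arrow seg top
for n,bx in(("top",(265,235,300,272)),("scene",(345,205,378,228))):
    im=cv2.imread(f"pics/{n}0.png");m=(im.min(2)>190)
    ys,xs=np.nonzero(m[bx[1]:bx[3],bx[0]:bx[2]]);
    X=np.array([plane(n,(x+bx[0],y+bx[1]),36) for x,y in zip(xs,ys)])
    print(n,len(X),X.mean(0),ang(X.mean(0)))
```

```text
yel [518.9  -1.2  51. ] (np.float64(-140.38050119077081), np.float64(124.4301281531428))
blue [590.8 203.2  51. ] (np.float64(100.80790407301484), np.float64(127.51774716369415))
white [732.7  38.1  51. ] (np.float64(-18.731348531530205), np.float64(124.70384169740767))
scene yel (np.float64(-140.37257569576903), np.float64(124.2753534127882))
scene blue (np.float64(100.18036120707558), np.float64(126.8008210384659))
(np.float64(172.77615124031522), np.float64(173.7313616941931)) (np.float64(-107.09619964395344), np.float64(170.24323998409145)) 32.83997579818089
(np.float64(172.81492431466918), np.float64(174.12410517496954)) (np.float64(-107.10487591237307), np.float64(170.59051743840755)) 32.855024201148055
(np.float64(173.43991064718796), np.float64(71.5218094573687)) (np.float64(-107.42865860853894), np.float64(71.21145138930082))
arrow (np.float64(-147.60716128539866), np.float64(168.77334195197074)) (np.float64(-146.9364296598511), np.float64(203.75903359549622)) [472.5 -12.1  36. ]
arrow (np.float64(-147.16592059098954), np.float64(167.1673031674611)) (np.float64(-146.65810933337877), np.float64(204.04750650834626)) [474.5 -12.3  36. ]
top 141 [461.  -19.5  36. ] (np.float64(-147.5942168769833), np.float64(182.4607984698066))
scene 111 [459.3 -22.3  36. ] (np.float64(-147.1312457852335), np.float64(185.42654258442232))
```

Measured values:
- The knob axis is at about (614.3, 79.4), and its top at 156–157 mm matches the 156 mm given.
- The arrow points along about −147°, and the blue bay stands at about 100°. The table therefore has to turn about +113°.
- The blue jar is at (451.5, −239), and its top at 75–76 mm matches 5+70.

I'll move above the knob first, at the present height.

```bash
python3 -m creep '[{"grip":85,"linear":[-30,-12,-15],"rot":[0,0,0]},{"grip":85,"linear":[-36,-15,-10],"rot":[0,0,0]},{"grip":85,"linear":[-36,-15,0],"rot":[0,0,0]},{"grip":85,"linear":[-36,-15,0],"rot":[0,0,0]},{"grip":85,"linear":[-36,-15,0],"rot":[0,0,0]},{"grip":85,"linear":[-36,-15,0],"rot":[0,0,0]},{"grip":85,"linear":[-36,-15,0],"rot":[0,0,0]},{"grip":85,"linear":[-36,-15,0],"rot":[0,0,0]}]' 60; python3 -m creep '[{"grip":85,"linear":[-36,-15,0],"rot":[0,0,0]},{"grip":85,"linear":[-36,-15,0],"rot":[0,0,0]},{"grip":85,"linear":[-36,-15,0],"rot":[0,0,0]},{"grip":85,"linear":[-36,-15,0],"rot":[0,0,0]},{"grip":85,"linear":[-36,-15,0],"rot":[0,0,0]},{"grip":85,"linear":[-36,-15,0],"rot":[0,0,0]},{"grip":85,"linear":[-36,-15,0],"rot":[0,0,0.12]},{"grip":85,"linear":[0,0,0],"rot":[0,0,0.12]},{"grip":85,"linear":[0,0,0],"rot":[0,0,0.12]},{"grip":85,"linear":[0,0,0],"rot":[0,0,0.12]},{"grip":85,"linear":[0,0,0],"rot":[0,0,0.12]},{"grip":85,"linear":[0,0,0],"rot":[0,0,0.12]}]'; python3 -m creep '[{"grip":85,"linear":[0,0,0],"rot":[0,0,0.12]},{"grip":85,"linear":[0,0,0],"rot":[0,0,0.12]},{"grip":85,"linear":[0,0,0],"rot":[0,0,0.12]},{"grip":85,"linear":[0,0,0],"rot":[0,0,0.12]},{"grip":85,"linear":[0,0,0],"rot":[0,0,0.12]},{"grip":85,"linear":[0,0,0],"rot":[0,0,0.12]},{"grip":85,"linear":[0,0,0],"rot":[0,0,0.12]},{"grip":85,"linear":[0,0,0],"rot":[0,0,0.12]},{"grip":85,"linear":[0,0,0],"rot":[0,0,0.12]},{"grip":85,"linear":[0,0,0],"rot":[0,0,0.12]},{"grip":85,"linear":[0,0,0],"rot":[0,0,0.12]},{"grip":85,"linear":[0,0,0],"rot":[0,0,0]}]'
cat > st.py <<'E'
import sys,numpy as np
from rig import sensors
from scipy.spatial.transform import Rotation as Ro
np.set_printoptions(precision=3,suppress=True)
s=sensors.sense();q=s["ee_rot"];R=Ro.from_quat([q[1],q[2],q[3],q[0]]).as_matrix()
print(s["time_s"],s["eef_pos"],"j",s["joints"],"F",s["force"],"T",s["wrist_torque"],"g",s["grip_width"]*85.4,"yaw x",np.degrees(np.arctan2(R[1,0],R[0,0])),"z",R[:,2])
if len(sys.argv)>1: print("to go tool",R.T@(np.array(sys.argv[1:4],float)-s["eef_pos"]))
E
python3 st.py 614.3 79.4 260
```

```text
time_s: 0.77
eef_pos: [414.7, 271.9, 256.2]
ee_rot: [-0.0, 0.19, 0.982, -0.0]
force: [1.0, 0.7, 0.6]
grip_width: 0.998
time_s: 1.77
eef_pos: [608.4, 82.1, 255.8]
ee_rot: [-0.0, 0.526, 0.85, -0.0]
force: [0.4, -0.6, 0.5]
grip_width: 0.994
time_s: 2.77
eef_pos: [608.4, 82.2, 255.8]
ee_rot: [-0.0, 0.937, 0.35, -0.0]
force: [0.3, 0.1, -1.1]
grip_width: 0.994
2.7667 [608.353  82.218 255.848] j [-0.056  0.501  1.162 -0.     1.48   0.799] F [ 0.304  0.095 -1.097] T [-0.036 -0.031  0.041] g 84.8517083482394 yaw x 40.99579652104778 z [-0.001  0.    -1.   ]
to go tool [ 2.638  6.026 -4.157]
```

```bash
python3 -m creep '[{"grip":85,"linear":[2.6,6,15],"rot":[0,0,0]},{"grip":85,"linear":[0,0,30],"rot":[0,0,0]},{"grip":85,"linear":[0,0,30],"rot":[0,0,0]},{"grip":85,"linear":[0,0,30],"rot":[0,0,0]},{"grip":85,"linear":[0,0,20],"rot":[0,0,0]},{"grip":85,"linear":[0,0,11],"rot":[0,0,0]},{"grip":85,"linear":[0,0,0],"rot":[0,0,0]}]' 60; python3 st.py 614.3 79.4 119; python3 -m creep '[{"grip":40,"linear":[0,0,0],"rot":[0,0,0]},{"grip":40,"linear":[0,0,0],"rot":[0,0,0]},{"grip":40,"linear":[0,0,0],"rot":[0,0,0]},{"grip":40,"linear":[0,0,0],"rot":[0,0,0]},{"grip":40,"linear":[0,0,0],"rot":[0,0,0]},{"grip":40,"linear":[0,0,0],"rot":[0,0,0]}]' 60; python3 st.py
```

```text
time_s: 3.35
eef_pos: [613.3, 79.5, 117.9]
ee_rot: [-0.001, 0.935, 0.353, -0.002]
force: [-0.4, -0.5, 0.3]
grip_width: 0.995
3.35 [613.306  79.468 117.893] j [-0.06   0.619  1.337 -0.     1.19   0.788] F [-0.396 -0.521  0.251] T [-0.026 -0.012 -0.023] g 84.98266083073756 yaw x 41.38421891536636 z [-0.004  0.    -1.   ]
to go tool [ 0.697  0.704 -1.111]
time_s: 3.85
eef_pos: [614.4, 80.2, 122.3]
ee_rot: [-0.0, 0.936, 0.352, 0.001]
force: [-5.2, 3.6, 7.1]
grip_width: 0.549
3.85 [614.402  80.159 122.278] j [-0.06   0.614  1.333  0.001  1.193  0.79 ] F [-5.16   3.637  7.058] T [0.842 1.01  0.03 ] g 46.84340489637942 yaw x 41.272778327089874 z [ 0.001  0.001 -1.   ]
```

```bash
python3 -m creep '[{"grip":40,"linear":[0,0,0],"rot":[0,0,-0.04]},{"grip":40,"linear":[0,0,0],"rot":[0,0,-0.08]},{"grip":40,"linear":[0,0,0],"rot":[0,0,-0.1]},{"grip":40,"linear":[0,0,0],"rot":[0,0,-0.1]},{"grip":40,"linear":[0,0,0],"rot":[0,0,-0.1]},{"grip":40,"linear":[0,0,0],"rot":[0,0,-0.1]},{"grip":40,"linear":[0,0,0],"rot":[0,0,-0.1]},{"grip":40,"linear":[0,0,0],"rot":[0,0,-0.1]},{"grip":40,"linear":[0,0,0],"rot":[0,0,-0.1]},{"grip":40,"linear":[0,0,0],"rot":[0,0,-0.1]},{"grip":40,"linear":[0,0,0],"rot":[0,0,-0.1]},{"grip":40,"linear":[0,0,0],"rot":[0,0,-0.1]}]' 60; python3 st.py; python3 -m creep '[{"grip":40,"linear":[0,0,0],"rot":[0,0,-0.1]},{"grip":40,"linear":[0,0,0],"rot":[0,0,-0.1]},{"grip":40,"linear":[0,0,0],"rot":[0,0,-0.1]},{"grip":40,"linear":[0,0,0],"rot":[0,0,-0.1]},{"grip":40,"linear":[0,0,0],"rot":[0,0,-0.1]},{"grip":40,"linear":[0,0,0],"rot":[0,0,-0.1]},{"grip":40,"linear":[0,0,0],"rot":[0,0,-0.08]},{"grip":40,"linear":[0,0,0],"rot":[0,0,-0.06]},{"grip":40,"linear":[0,0,0],"rot":[0,0,-0.03]},{"grip":40,"linear":[0,0,0],"rot":[0,0,-0.03]},{"grip":40,"linear":[0,0,0],"rot":[0,0,0]},{"grip":40,"linear":[0,0,0],"rot":[0,0,0]}]' 60; python3 st.py
python3 - <<'E'
from h import *
for n in("scene","top"):
    p,d=imaging.capture(n); cv2.imwrite(f"pics/{n}1.png",p[:,:,::-1])
a=cv2.imread("pics/scene1.png")[140:320,340:580];b=cv2.imread("pics/top1.png")[70:280,100:330]
cv2.imwrite("pics/m1.png",np.hstack([cv2.resize(a,(400,300)),cv2.resize(b,(330,300))]))
E
```

```text
time_s: 4.85
eef_pos: [613.3, 80.4, 122.2]
ee_rot: [-0.001, 0.604, 0.797, -0.0]
force: [-11.9, 3.6, 10.9]
grip_width: 0.546
4.85 [613.327  80.429 122.25 ] j [-0.059  0.614  1.334  0.001  1.196 -0.334] F [-11.89    3.581  10.852] T [ 0.52   1.983 -0.331] g 46.63779215507516 yaw x 105.72220189502285 z [-0.002  0.001 -1.   ]
time_s: 5.85
eef_pos: [612.7, 79.9, 122.3]
ee_rot: [-0.002, 0.247, 0.969, -0.0]
force: [-16.3, 1.7, 13.1]
grip_width: 0.547
5.85 [612.673  79.945 122.261] j [-0.06   0.613  1.335 -0.     1.197 -1.13 ] F [-16.254   1.724  13.066] T [0.066 2.467 0.244] g 46.71999006054802 yaw x 151.35232253459623 z [-0.004 -0.    -1.   ]
```

View pics/m1.png

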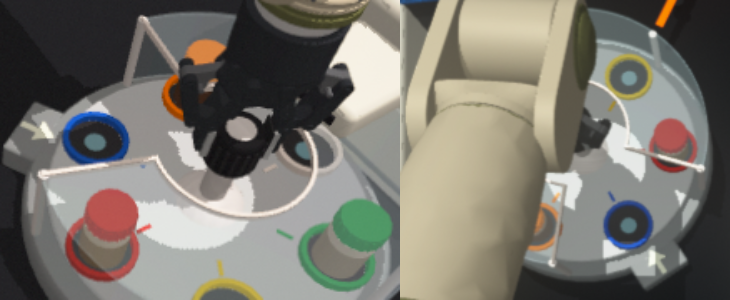

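The blue ring is now nearly at the arrow: about (95,140) in the left crop and (628,225) in the right crop. I'll measure the remaining angle.

```bash
cat > bay.py <<'E'
import sys
from h import *
k=sys.argv[1];np.set_printoptions(precision=1,suppress=True)
ax=np.array([614.3,79.6])
lp=ax+125*np.array([np.cos(np.radians(-147)),np.sin(np.radians(-147))]);print("lp",lp)
for n in("scene","top"):
    im=cv2.imread(f"pics/{n}{k}.png");h=cv2.cvtColor(im,cv2.COLOR_BGR2HSV)
    m=cv2.inRange(h,(105,120,50),(125,255,255))
    c=proj(n,[lp[0],lp[1],55]);m2=np.zeros_like(m);cv2.circle(m2,(int(c[0]),int(c[1])),45,255,-1);m&=m2
    # ring top outer edge -> fit via contour hull backprojected to z=58
    nn,lab,st,_=cv2.connectedComponentsWithStats(m);i=1+st[1:,4].argmax()
    cs,_=cv2.findContours((lab==i).astype(np.uint8),cv2.RETR_EXTERNAL,cv2.CHAIN_APPROX_NONE)
    hu=max(cs,key=len)[:,0]
    X=np.array([plane(n,p,53) for p in hu])[:,:2]
    (cc),r=cv2.minEnclosingCircle(X.astype(np.float32));cc=np.array(cc)
    v=cc-ax;print(n,st[i,4],"c",cc,"r",r,"ang",np.degrees(np.arctan2(v[1],v[0])),"R",np.linalg.norm(v),"dist lp",np.linalg.norm(cc-lp))
    # floor disc: light blue
    p=np.array([0,0])
E
python3 bay.py 1
python3 - <<'E'
import cv2,numpy as np
a=cv2.imread("pics/scene1.png")[185:265,340:440];b=cv2.imread("pics/top1.png")[200:280,240:320]
cv2.imwrite("pics/m2.png",np.hstack([cv2.resize(a,(400,320)),cv2.resize(b,(320,320))]))
E
```

```text
lp [509.5  11.5]
scene 453 c [504.8  16. ] r 35.4992790222168 ang -149.8583841587115 R 126.64416083453166 dist lp 6.488037479360942
top 300 c [506.5  17.3] r 33.91661071777344 ang -149.97971080246336 R 124.52826193619892 dist lp 6.50483925014572
```

View pics/m2.png

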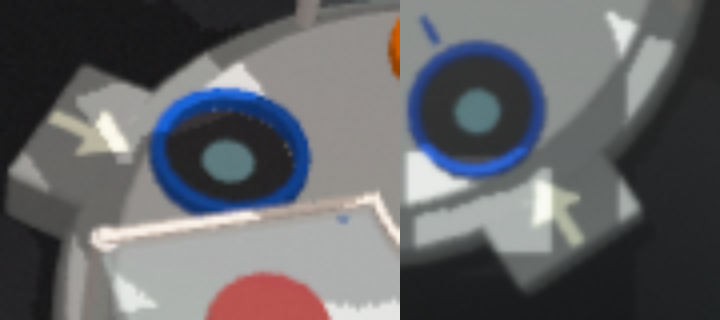

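The bay is 2.8° short, which is 6.5 mm in both views, so I'll turn a little more and then release.

```bash
python3 -m creep '[{"grip":40,"linear":[0,0,0],"rot":[0,0,-0.03]},{"grip":40,"linear":[0,0,0],"rot":[0,0,-0.02]},{"grip":40,"linear":[0,0,0],"rot":[0,0,0]},{"grip":40,"linear":[0,0,0],"rot":[0,0,0]},{"grip":85,"linear":[0,0,0],"rot":[0,0,0]},{"grip":85,"linear":[0,0,0],"rot":[0,0,0]},{"grip":85,"linear":[0,0,0],"rot":[0,0,0]},{"grip":85,"linear":[0,0,0],"rot":[0,0,0]},{"grip":85,"linear":[0,0,0],"rot":[0,0,0]}]' 60; python3 -m creep '[{"grip":85,"linear":[0,0,-20],"rot":[0,0,0]},{"grip":85,"linear":[0,0,-35],"rot":[0,0,0]},{"grip":85,"linear":[0,0,-35],"rot":[0,0,0]},{"grip":85,"linear":[0,0,0],"rot":[0,0,0]}]'
python3 - <<'E'
from h import *
for n in("scene","top"):
    p,d=imaging.capture(n); cv2.imwrite(f"pics/{n}2.png",p[:,:,::-1])
E
python3 bay.py 2; python3 st.py 451.5 -239 220
```

```text
time_s: 6.7
eef_pos: [614.6, 79.4, 120.5]
ee_rot: [0.0, 0.224, 0.975, 0.0]
force: [-0.6, -0.4, -1.0]
grip_width: 0.992
time_s: 7.03
eef_pos: [616.7, 79.3, 217.7]
ee_rot: [0.006, 0.224, 0.975, 0.001]
force: [0.7, -0.2, 1.0]
grip_width: 0.995
lp [509.5  11.5]
scene 391 c [509.   11.7] r 35.2838134765625 ang -147.16072169317258 R 125.2712344031007 dist lp 0.4436028092234505
top 284 c [510.2  11.1] r 33.52167510986328 ang -146.66677524532176 R 124.63908269372156 dist lp 0.8107028158790862
7.1333 [614.845  79.386 211.442] j [-0.06   0.538  1.219  0.     1.383 -1.179] F [-0.004  0.375 -0.604] T [0.005 0.011 0.031] g 85.27062244136135 yaw x 154.11579877982774 z [ 0.003 -0.    -1.   ]
to go tool [   7.944 -357.744   -8.957]
```

```bash
python3 -m creep '[{"grip":85,"linear":[1,-18,0],"rot":[0,0,0]},{"grip":85,"linear":[1,-36,0],"rot":[0,0,0]},{"grip":85,"linear":[1,-38,0],"rot":[0,0,0]},{"grip":85,"linear":[1,-38,0],"rot":[0,0,0]},{"grip":85,"linear":[1,-38,0],"rot":[0,0,0]},{"grip":85,"linear":[1,-38,0],"rot":[0,0,0]},{"grip":85,"linear":[1,-38,0],"rot":[0,0,0]},{"grip":85,"linear":[1,-38,0],"rot":[0,0,0]},{"grip":85,"linear":[0,-38,0],"rot":[0,0,0]},{"grip":85,"linear":[0,-38,0],"rot":[0,0,0]},{"grip":85,"linear":[0,0,0],"rot":[0,0,0]},{"grip":85,"linear":[0,0,0],"rot":[0,0,0]}]'; python3 st.py 451.5 -239 34
```

```text
time_s: 8.13
eef_pos: [449.8, -240.2, 209.0]
ee_rot: [-0.001, 0.226, 0.974, 0.001]
force: [0.1, 0.8, 0.1]
grip_width: 0.997
8.1333 [ 449.77  -240.192  208.968] j [-0.721  0.3    1.576  0.     1.269 -1.836] F [0.135 0.78  0.108] T [ 0.008  0.003 -0.017] g 85.12694058224125 yaw x 153.9264812719426 z [-0.002  0.002 -1.   ]
to go tool [ -1.447   1.702 174.967]
```

```bash
python3 -m creep '[{"grip":85,"linear":[-1.4,1.7,20],"rot":[0,0,0]},{"grip":85,"linear":[0,0,35],"rot":[0,0,0]},{"grip":85,"linear":[0,0,35],"rot":[0,0,0]},{"grip":85,"linear":[0,0,30],"rot":[0,0,0]},{"grip":85,"linear":[0,0,25],"rot":[0,0,0]},{"grip":85,"linear":[0,0,20],"rot":[0,0,0]},{"grip":85,"linear":[0,0,10],"rot":[0,0,0]},{"grip":85,"linear":[0,0,0],"rot":[0,0,0]},{"grip":85,"linear":[0,0,0],"rot":[0,0,0]}]'; python3 st.py 451.5 -239 34
python3 - <<'E'
from h import *
for n in("scene","top"):
    p,d=imaging.capture(n); cv2.imwrite(f"pics/{n}3.png",p[:,:,::-1])
cv2.imwrite("pics/m3.png",np.hstack([cv2.imread("pics/scene3.png")[150:400,120:370],cv2.imread("pics/top3.png")[130:380,280:530]]))
E
```

```text
time_s: 8.88
eef_pos: [453.2, -237.7, 35.5]
ee_rot: [-0.0, 0.224, 0.975, 0.0]
force: [1.2, 0.2, 0.2]
grip_width: 0.992
8.8833 [ 453.225 -237.728   35.494] j [-0.712  0.532  1.749  0.     0.861 -1.832] F [1.192 0.168 0.188] T [-0.013 -0.016  0.078] g 84.71068088127173 yaw x 154.16284016955828 z [-0.  0. -1.]
to go tool [ 0.997 -1.897  1.494]
```

View pics/m3.png

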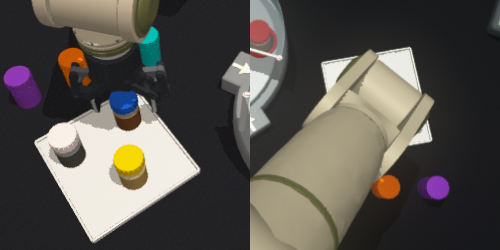

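The fingers straddle the blue jar, which is at about (125,107) in the left crop, and both neighbours are clear. I'll close and lift.

```bash
python3 -m creep '[{"grip":36,"linear":[1,-1.9,0],"rot":[0,0,0]},{"grip":36,"linear":[0,0,0],"rot":[0,0,0]},{"grip":36,"linear":[0,0,0],"rot":[0,0,0]},{"grip":36,"linear":[0,0,0],"rot":[0,0,0]},{"grip":36,"linear":[0,0,0],"rot":[0,0,0]},{"grip":36,"linear":[0,0,0],"rot":[0,0,0]},{"grip":36,"linear":[0,0,0],"rot":[0,0,0]},{"grip":36,"linear":[0,0,0],"rot":[0,0,0]}]' 45; python3 st.py; python3 -m creep '[{"grip":36,"linear":[0,0,-10],"rot":[0,0,0]},{"grip":36,"linear":[0,0,-25],"rot":[0,0,0]},{"grip":36,"linear":[0,0,-35],"rot":[0,0,0]},{"grip":36,"linear":[0,0,-35],"rot":[0,0,0]},{"grip":36,"linear":[0,0,-25],"rot":[0,0,0]},{"grip":36,"linear":[0,0,-10],"rot":[0,0,0]},{"grip":36,"linear":[0,0,0],"rot":[0,0,0]},{"grip":36,"linear":[0,0,0],"rot":[0,0,0]}]'
python3 - <<'E'
from h import *
for n in("scene","top"):
    p,d=imaging.capture(n); cv2.imwrite(f"pics/{n}4.png",p[:,:,::-1]); np.save(f"pics/{n}4.npy",d)
cv2.imwrite("pics/m4.png",np.hstack([cv2.imread("pics/scene4.png")[100:400,120:420],cv2.imread("pics/top4.png")[130:430,280:580]]))
E
python3 st.py 509.6 11.4 175
```

```text
time_s: 9.65
eef_pos: [451.3, -239.7, 35.9]
ee_rot: [0.0, 0.224, 0.975, -0.0]
force: [-2.8, 0.5, 6.3]
grip_width: 0.506
9.65 [ 451.322 -239.74    35.923] j [-0.718  0.529  1.752 -0.     0.859 -1.837] F [-2.762  0.514  6.315] T [0.013 0.32  0.04 ] g 43.22488317658602 yaw x 154.1177637883116 z [ 0.    -0.001 -1.   ]
time_s: 10.32
eef_pos: [450.8, -239.2, 174.4]
ee_rot: [-0.0, 0.224, 0.975, 0.0]
force: [0.9, 0.5, -1.3]
grip_width: 0.505
10.4167 [ 450.497 -239.002  173.484] j [-0.718  0.335  1.625  0.     1.185 -1.837] F [ 0.232 -0.322 -1.585] T [ 0.005  0.018 -0.027] g 43.176814656404865 yaw x 154.1087432607497 z [-0.003  0.002 -1.   ]
to go tool [ 56.176 251.077  -1.11 ]
```

View pics/m4.png

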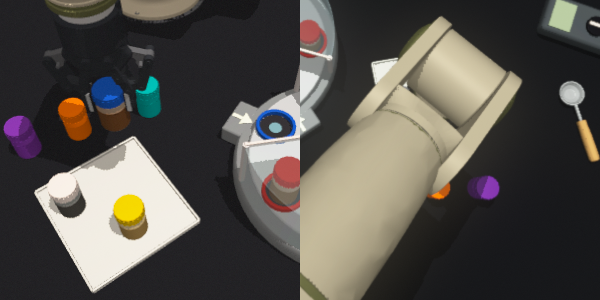

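The jar is lifted upright in the fingers at about (110,100) in the left crop. White (65,190) and yellow (130,215) have not moved. I'll carry it to the bay.

```bash
python3 -m creep '[{"grip":36,"linear":[2,10,0],"rot":[0,0,0]},{"grip":36,"linear":[5,23,0],"rot":[0,0,0]},{"grip":36,"linear":[7,31,0],"rot":[0,0,0]},{"grip":36,"linear":[7,31,0],"rot":[0,0,0]},{"grip":36,"linear":[7,31,0],"rot":[0,0,0]},{"grip":36,"linear":[7,31,0],"rot":[0,0,0]},{"grip":36,"linear":[7,31,0],"rot":[0,0,0]},{"grip":36,"linear":[7,31,0],"rot":[0,0,0]},{"grip":36,"linear":[5,22,0],"rot":[0,0,0]},{"grip":36,"linear":[2,10,0],"rot":[0,0,0]},{"grip":36,"linear":[0,0,0],"rot":[0,0,0]},{"grip":36,"linear":[0,0,0],"rot":[0,0,0]}]'
python3 - <<'E'
from h import *
np.set_printoptions(precision=1,suppress=True)
for n in("scene","top"):
    p,d=imaging.capture(n); cv2.imwrite(f"pics/{n}5.png",p[:,:,::-1]); np.save(f"pics/{n}5.npy",d)
d=np.load("pics/scene5.npy");W=cloud("scene",d);im=cv2.imread("pics/scene5.png");h=cv2.cvtColor(im,cv2.COLOR_BGR2HSV)
m=(cv2.inRange(h,(105,120,40),(125,255,255))>0)&(d>0)
p=W[m];t=p[(p[:,2]>195)&(np.hypot(p[:,0]-510,p[:,1]-11)<60)]
print(len(t),np.percentile(t[:,2],[50,90,98]) if len(t) else 0)
q=t[t[:,2]>np.percentile(t[:,2],90)-3];print(q.mean(0),cv2.minEnclosingCircle(q[:,:2].astype(np.float32)))
cv2.imwrite("pics/m5.png",np.hstack([im[100:350,300:550],cv2.imread("pics/top5.png")[100:350,150:400]]))
E
python3 bay.py 5; python3 st.py 509.6 11.4 80
```

```text
time_s: 11.42
eef_pos: [510.0, 10.8, 174.6]
ee_rot: [-0.001, 0.224, 0.975, -0.0]
force: [-0.5, -1.3, -1.5]
grip_width: 0.504
732 [214.  215.4 216.2]
[512.6  11.  214.8] ((508.8852233886719, 10.004907608032227), 24.070159912109375)
lp [509.5  11.5]
scene 397 c [509.2  11.8] r 35.310630798339844 ang -147.15603196466648 R 125.07084301293638 dist lp 0.34779675203120775
top 88 c [496.5  -2.9] r 24.391483306884766 ang -144.98397325495728 R 143.8334118620166 dist lp 19.41532109504089
11.5167 [510.111   9.861 174.954] j [-0.211  0.333  1.624 -0.     1.185 -1.328] F [ 0.107  0.689 -0.978] T [-0.001 -0.018 -0.033] g 42.87555164367867 yaw x 154.0543119619778 z [-0.001 -0.    -1.   ]
to go tool [ 1.079  1.2   94.954]
```

View pics/m5.png

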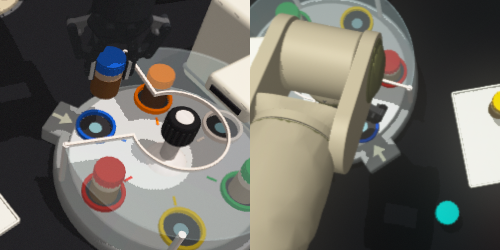

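The jar hangs over the bay with its lid top at about 214.5 mm, so its underside is at about 144 mm. The bay is still at the arrow by the scene view. The top view's bay figure doesn't count here because the arm covers the bay. I'll lower it, slowing near the floor.

```bash
python3 -m creep '[{"grip":36,"linear":[0.4,0.9,12],"rot":[0,0,0]},{"grip":36,"linear":[0,0,20],"rot":[0,0,0]},{"grip":36,"linear":[0,0,20],"rot":[0,0,0]},{"grip":36,"linear":[0,0,16],"rot":[0,0,0]},{"grip":36,"linear":[0,0,10],"rot":[0,0,0]},{"grip":36,"linear":[0,0,6],"rot":[0,0,0]},{"grip":36,"linear":[0,0,4],"rot":[0,0,0]},{"grip":36,"linear":[0,0,0],"rot":[0,0,0]},{"grip":36,"linear":[0,0,0],"rot":[0,0,0]}]'; python3 st.py 509.6 11.4 79
python3 - <<'E'
from h import *
p,d=imaging.capture("scene"); cv2.imwrite("pics/scene6.png",p[:,:,::-1]); 
cv2.imwrite("pics/m6.png",cv2.resize(p[150:280,330:490,::-1],None,fx=4,fy=4))
E
```

```text
time_s: 12.27
eef_pos: [510.7, 11.5, 87.9]
ee_rot: [0.0, 0.224, 0.975, -0.0]
force: [-0.3, -1.0, -0.6]
grip_width: 0.504
12.2667 [510.731  11.48   87.886] j [-0.207  0.445  1.717 -0.     0.978 -1.326] F [-0.299 -0.992 -0.61 ] T [ 0.024  0.009 -0.037] g 43.00055548354728 yaw x 154.1017080405257 z [ 0.001 -0.    -1.   ]
to go tool [ 0.991 -0.567  8.885]
```

View pics/m6.png

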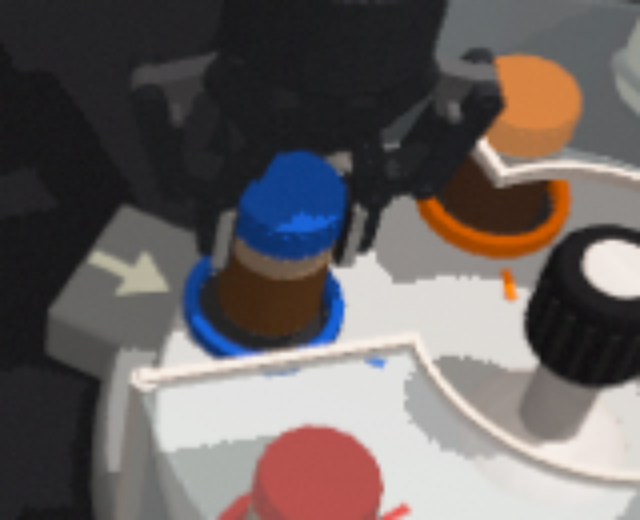

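The jar, with its base at about (272,325) in the crop, is inside the ring and about 8 mm above the floor. I'll lower it in small steps and watch the force.

```bash
python3 -m creep '[{"grip":36,"linear":[0.8,-0.4,2],"rot":[0,0,0]},{"grip":36,"linear":[0,0,2],"rot":[0,0,0]},{"grip":36,"linear":[0,0,2],"rot":[0,0,0]},{"grip":36,"linear":[0,0,1],"rot":[0,0,0]},{"grip":36,"linear":[0,0,0],"rot":[0,0,0]},{"grip":36,"linear":[0,0,0],"rot":[0,0,0]}]'; python3 -m creep '[{"grip":36,"linear":[0,0,1],"rot":[0,0,0]},{"grip":36,"linear":[0,0,0],"rot":[0,0,0]},{"grip":36,"linear":[0,0,0],"rot":[0,0,0]}]';  python3 -m creep '[{"grip":36,"linear":[0,0,1],"rot":[0,0,0]},{"grip":36,"linear":[0,0,0],"rot":[0,0,0]},{"grip":36,"linear":[0,0,0],"rot":[0,0,0]}]'; python3 st.py 509.6 11.4 79
python3 - <<'E'
from h import *
p,d=imaging.capture("scene"); cv2.imwrite("pics/scene7.png",p[:,:,::-1]); 
cv2.imwrite("pics/m7.png",cv2.resize(p[150:280,330:490,::-1],None,fx=4,fy=4))
E
```

```text
time_s: 12.82
eef_pos: [509.5, 11.7, 80.3]
ee_rot: [-0.0, 0.224, 0.975, -0.0]
force: [0.2, 1.2, -1.5]
grip_width: 0.507
time_s: 13.07
eef_pos: [509.5, 11.7, 79.3]
ee_rot: [-0.0, 0.224, 0.975, -0.0]
force: [-0.1, 0.0, -0.7]
grip_width: 0.509
time_s: 13.32
eef_pos: [509.8, 11.6, 78.9]
ee_rot: [0.0, 0.224, 0.975, -0.0]
force: [-1.0, -0.5, 5.0]
grip_width: 0.505
13.3167 [509.759  11.592  78.923] j [-0.207  0.457  1.727 -0.     0.956 -1.326] F [-1.036 -0.536  4.995] T [-0.123  0.348 -0.031] g 43.14612396662005 yaw x 154.12374828433883 z [ 0.001 -0.    -1.   ]
to go tool [ 0.059 -0.243 -0.078]
```

View pics/m7.png

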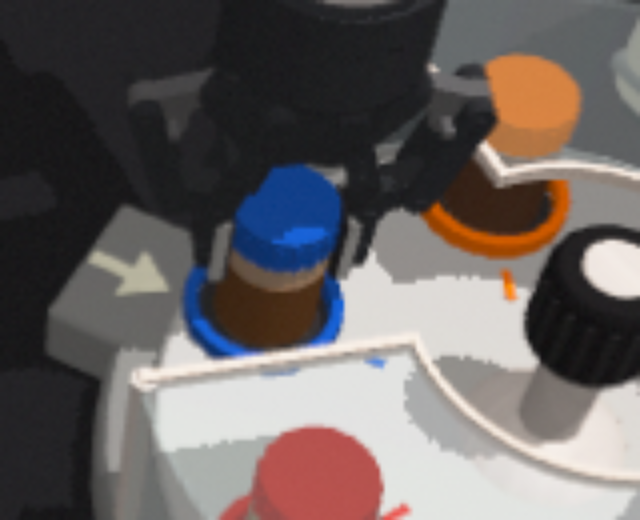

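The force rose about 6 N at a TCP height of 78.9 mm, where the floor was expected, and the jar sits centred in the ring. I'll release and retreat.

```bash
python3 -m creep '[{"grip":60,"linear":[0,0,0],"rot":[0,0,0]},{"grip":80,"linear":[0,0,0],"rot":[0,0,0]},{"grip":85,"linear":[0,0,0],"rot":[0,0,0]},{"grip":85,"linear":[0,0,0],"rot":[0,0,0]},{"grip":85,"linear":[0,0,0],"rot":[0,0,0]},{"grip":85,"linear":[0,0,0],"rot":[0,0,0]}]'; python3 -m creep '[{"grip":85,"linear":[0,0,-8],"rot":[0,0,0]},{"grip":85,"linear":[0,0,-20],"rot":[0,0,0]},{"grip":85,"linear":[0,0,-35],"rot":[0,0,0]},{"grip":85,"linear":[0,0,-35],"rot":[0,0,0]},{"grip":85,"linear":[0,0,-35],"rot":[0,0,0]},{"grip":85,"linear":[30,-25,-10],"rot":[0,0,0]},{"grip":85,"linear":[30,-25,0],"rot":[0,0,0]},{"grip":85,"linear":[30,-25,0],"rot":[0,0,0]},{"grip":85,"linear":[30,-25,0],"rot":[0,0,0]},{"grip":85,"linear":[0,-25,0],"rot":[0,0,0]},{"grip":85,"linear":[0,0,0],"rot":[0,0,0]},{"grip":85,"linear":[0,0,0],"rot":[0,0,0]}]'
python3 - <<'E'
from h import *
np.set_printoptions(precision=1,suppress=True)
for n in("scene","top"):
    p,d=imaging.capture(n); im=p[:,:,::-1].copy(); cv2.imwrite(f"pics/{n}8.png",im)
    W=cloud(n,d);h=cv2.cvtColor(im,cv2.COLOR_BGR2HSV)
    for nm,lo,hi,c,zz in(("blue",(105,120,40),(125,255,255),(510,11),(105,125)),("yel",(20,120,80),(35,255,255),(553,-268),(66,80)),("white",(0,0,120),(180,60,255),(474,-344),(66,80))):
        m=(cv2.inRange(h,lo,hi)>0)&(d>0)&(np.hypot(W[...,0]-c[0],W[...,1]-c[1])<60)&(W[...,2]>zz[0])&(W[...,2]<zz[1])
        q=W[m]
        if len(q)<30: print(n,nm,"few");continue
        zt=np.percentile(q[:,2],80);q=q[abs(q[:,2]-zt)<3];A=np.c_[q[:,:2],np.ones(len(q))];co=np.linalg.lstsq(A,q[:,2],rcond=None)[0]
        print(n,nm,len(q),"z",zt,cv2.minEnclosingCircle(q[:,:2].astype(np.float32)),"slope",np.round(co[:2],3))
a=cv2.imread("pics/scene8.png");b=cv2.imread("pics/top8.png")
cv2.imwrite("pics/m8.png",np.hstack([cv2.resize(a[130:330,330:530],(400,400)),cv2.resize(b[120:320,180:380],(400,400))]))
E
python3 bay.py 8; python3 st.py
```

```text
time_s: 13.87
eef_pos: [509.5, 11.7, 78.3]
ee_rot: [-0.0, 0.224, 0.975, 0.0]
force: [-1.0, 0.2, 0.1]
grip_width: 0.992
time_s: 14.87
eef_pos: [346.8, -48.9, 222.1]
ee_rot: [0.001, 0.225, 0.974, -0.0]
force: [-0.2, -0.3, 0.6]
grip_width: 0.994
scene blue 461 z 119.35041272631337 ((509.6404113769531, 10.83080005645752), 22.61212158203125) slope [-0.  0.]
scene yel 616 z 76.29679418260194 ((554.1893920898438, -269.33343505859375), 22.010122299194336) slope [-0.  0.]
scene white 577 z 76.18672716626199 ((474.9021911621094, -344.79168701171875), 22.46192741394043) slope [ 0. -0.]
top blue 385 z 119.16117640864297 ((508.6599426269531, 12.513612747192383), 21.550582885742188) slope [0. 0.]
top yel 314 z 76.03462791870315 ((552.1304321289062, -268.1670227050781), 21.911067962646484) slope [-0.  0.]
top white 343 z 75.72202745870797 ((473.5078125, -343.1260681152344), 22.12531852722168) slope [ 0. -0.]
lp [509.5  11.5]
scene 648 c [472.3  47.6] r 32.4447135925293 ang -167.28480289691728 R 145.5501060834491 dist lp 51.759324587847864
top 643 c [518.8  16. ] r 42.58206558227539 ang -146.3437634263583 R 114.74647245315535 dist lp 10.344872952303104
14.9667 [347.368 -48.179 221.661] j [-0.476 -0.079  1.969  0.     1.251 -1.595] F [ 0.42  -0.384 -0.356] T [ 0.003  0.041 -0.013] g 85.04524628466659 yaw x 154.11190600469612 z [ 0.001 -0.    -1.   ]
```

View pics/m8.png

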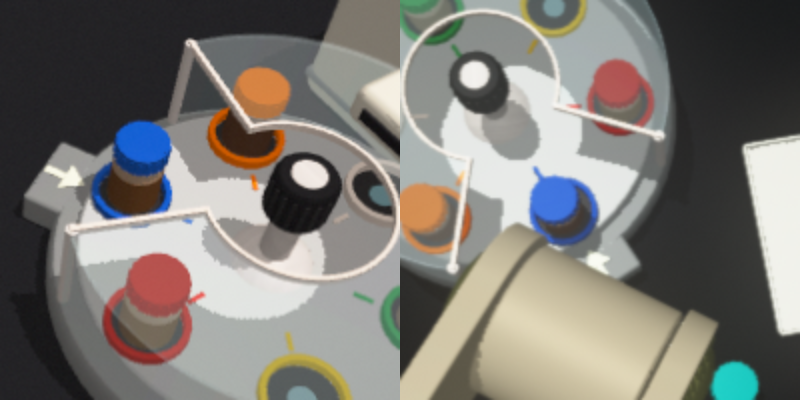

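View pics/scene8.png

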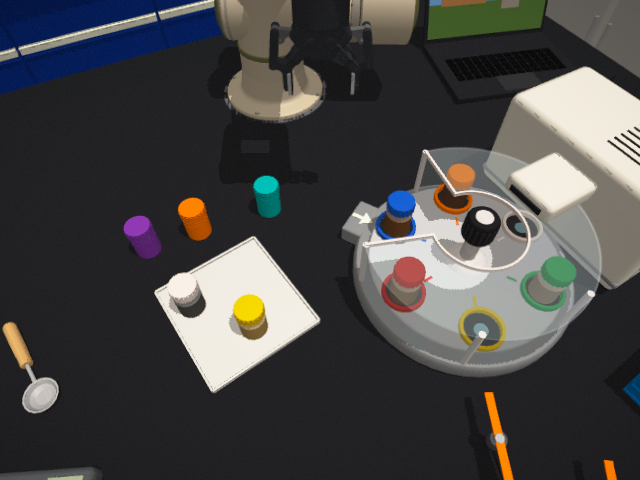

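The blue jar, at (398,215) in the scene view, stands upright in the blue ring at the arrow. Its lid is level at about 118–119 mm, and its centre is within about 1 mm of the bay as measured earlier. White (184,293) and yellow (250,315) have not moved, and the arm is clear.

```bash
python3 -c "
from rig import ctrl; print(ctrl.finish_job())"
```

```text
the job is handed in; nothing more can be done
None
```

I turned the turntable about 113° counter-clockwise by its knob, in two goes (110°, then 2.8° after measuring). I then lifted the blue-lidded jar from the tray, lowered it into the blue bay until it touched the floor at about 6 N, released it and backed off. I handed the job in after about 15 s of robot time; no verdict was reported.

**Last checks**
- **Bay at the arrow:** before the jar went in, the blue bay was within about 1 mm of the loading point in both views.
- **Jar in the bay:** its lid centre is at about (509, 12) mm, against about (509.6, 11.4) for the bay measured before placing. The lid is level, with its top at about 119 mm where 118 is expected, consistent with the camera's usual 1 mm over-reading.
- **Other jars:** the yellow and white jars were within about 1 mm of where they began.
- **Arm:** clear of everything, with the gripper open.

**Check that failed:** after placing, my ring detector gave wrong bay positions because it picked up the blue lid along with the ring. For the bay still being at the arrow at the end, I relied on the jar's position and the pictures.

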